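# Fit the grating disc on the inclined drive shaft of the cheese cutter

## Task

Fit the grating disc (the one with the many small teeth) on the slanted drive shaft of the open cheese cutter: slide its hub down along the shaft until it meets the cross key, then turn it by feel until the slot in the hub drops over the key and the disc is fully home on its seat. Work gently, with light pressure and without knocking or forcing it, then let go, and leave the slicing disc, the calculator and the bowl where they are.

Things in the scene. Friction and masses are not known exactly. Their poses are not given: they have to be found in the camera images.
- grating_disc: grating disc of the cutter, 0.3 to 0.6 kg, lying flat on the counter hub up: round steel plate 176 mm in diameter and 4 mm thick (underside z = 0), upper face covered with rings of small teeth 3 mm high, and an aluminium hub block in the middle. Origin: centre of the underside; z points out of the hub's top (up as it lies)
- hub_grip (a point): centre of the grating disc's hub, 30 mm above the disc's underside, axes as the disc's. The hub block is 44 mm long in x and 34 mm wide in y between its two flats, which face +y and -y and are there to be gripped; it stands from the plate up to 46 mm above the underside
- hub_slot (a point): on the grating disc's axis, 12 mm above its underside, axes as the disc's. A blind bore 19.6 mm wide and 40 mm deep enters the hub from the underside along z. Across its mouth a slot 10 mm wide and 12 mm deep (this point is in its roof) runs along x right through the hub, parallel to the flats; half a turn makes no difference
- slicing_disc: slicing disc, same size and same hub as the grating disc but with two straight radial blades instead of teeth; lies flat on the counter; leave alone. Origin: centre of the underside, z up
- chamber: open round cutting chamber of the cutter, a fixed aluminium dish 208 mm wide, open upward and to the robot's right. Origin: centre of the seat for the hub's underside; home, the disc's origin and z axis coincide with these. z: along the drive shaft, out of the dish, 55 degrees above level; y: level; x: up the slope. The dish wall (inner radius 98 mm) stands up to z = 10 mm
- shaft_tip (a point): free end of the drive shaft on its axis, 38 mm out from the seat, axes as the chamber's. The steel shaft is 18 mm in diameter up to 30 mm from the seat, then tapers to 9 mm at this end. Steel on steel, stiff: shaft, key and seat may take at most 60 N, short knocks included; 5 to 10 N of push is enough
- shaft_key (a point): centre of the shaft's steel cross key, on the axis, 7 mm out from the seat; axes as the chamber's. The key, a bar 7 x 7 mm and 30 mm long, goes square through the shaft. Which way it points is NOT measured: it lies within 60 degrees either way of the chamber's x axis, and is stiff (1.5 N m to turn). Until the hub's slot is over the key the disc stops 10.5 mm short of home
- calculator: black desk calculator lying flat, 105 x 150 x 22 mm; leave alone. Origin: centre of the underside
- bowl: empty steel bowl, 124 mm across the rim, 55 mm high; leave alone. Origin: centre of the underside
There are look-alikes about, which are no part of the job. Leave any green or pink look-alike of the grating_disc alone.

How it is judged (in metres and radians):
At the end, for the whole second after the job is handed in: The grating disc is home on the drive shaft: its origin within 3 mm of the seat along the shaft and 4 mm across it, its axis within 0.05 rad of the shaft's, at rest (below 10 mm/s) and released (z of grating_disc in the frame of chamber between -0.003 and 0.003 m and x of grating_disc in the frame of chamber between -0.004 and 0.004 m and y of grating_disc in the frame of chamber between -0.004 and 0.004 m and angle between the z axis of grating_disc and the z axis of chamber, either way round below 0.05 rad and linear speed of grating_disc below 0.01 m/s); the robot touches nothing.
It fails at once if the grating disc presses on or knocks against the cutter with more than 60 N (contact force between grating_disc and cutter above 60 N).
It fails at once if the robot pushes or knocks the cutter itself with more than 60 N (contact force between any of the fingers, the arm and cutter above 60 N).
It fails at once if the slicing disc is moved by more than 20 mm (distance of slicing_disc from where it was at the start of the episode above 0.02 m).
It fails at once if the calculator or bowl is moved by more than 20 mm (distance of any of calculator, bowl from where it was at the start of the episode above 0.02 m).
It also fails if it takes over 67 s, if anything falls off the work surface, if the arm or the gripper's body presses on something with over 40 N, if the wrist force passes 120 N, or if a joint passes its speed limit or range.

## Robot

A 6-joint arm with a two-finger parallel gripper is mounted at the origin on the work surface. World frame = base frame: x ahead of the robot, y to its left, z up, the work surface at z = 0. Lengths are in mm, angles in degrees, forces in N, time in s.
With the tool pointing down it reaches from about 400 to 825 mm from the base axis. Payload 7 kg.
Tool frame: the origin (TCP) lies where the fingers leave the gripper's body, on its centre line; the fingertips stand tip_extent ahead of it and the grasp point (between the pads) lies 54 mm ahead of it (tip_extent is the distance from the TCP to the fingertips, in mm); z points along the fingers, y is the line along which they close (so a half turn about z gives the same grasp; the last joint's range is limited). The gripper opens to 85 mm and grips with 20 to 120 N. Pads are 22 mm wide; open, the fingers measure 114 mm over their backs; the gripper's body (76 mm by 85 mm) begins 54 mm behind the grasp point. The pads swing forward as they close: fully open they stand 13 mm farther back than shut.
Start: joints at [-60.613, 20.546, 0.682, 0, -70.136, -16.507], TCP at [150.44, -658, 303.902] pointing down, gripper open.
Joint ranges: [-176.03, 176.03], [-82.01, 121.73], [-58.28, 71.71], [-173.87, 95.51], [-174.79, -0.11], [-173.66, 173.66]. Speed limits (degrees/s): [136.94, 136.94, 172.46, 180, 180, 180].

## Interface

Orientations are given as [roll, pitch, yaw] about the fixed x, y, z axes, in that order (R = Rz(yaw) Ry(pitch) Rx(roll)).
In Python, from workcell import * gives the robot as it stands.
- The arm moves only by the shell command python3 -m jog 'ROWS'. ROWS is JSON, one flat list of numbers, 7 for each row, row after row: the shift along the tool's x, y, z in mm, then the turn, a rotation vector about the tool's x, y, z in degrees, then the closure, from 0 (fully open) to 1 (shut). A call has 1 to 12 rows; each row shifts and turns the commanded pose from where the row before left it, along the tool's axes as they then stand; what a row does not reach is not made up. A row lasts 1/12 s, in which the tool goes at most 41.7 mm and 7.16 degrees, less where a joint would pass 70% of its speed; a pose out of reach is approached as far as the arm can. A call is refused whole if a number of a shift passes 41.7 or a number of a turn 7.16, either way. A call with a gripper value outside its range is refused whole. The fingers move at their own pace and stop on an object; the grip force is fixed at half the most. Time passes only in rows, so rows that do not move let the fingers close. It gives the time, the measured TCP pose, the force, the opening and the grip force at its end, in the units of the state.
- read_state(): the state, without advancing time (a new reading comes with each control period).
- camera(name): name is "scene" or "top"; returns the picture (480x640x3 uint8, red, green, blue); there is no depth.
- camera_params(name): a dict with "mtx" (3x3 intrinsics, pixels), "extrinsics" (4x4, takes a point from camera to world coordinates). Camera axes: x right, y down, z forward; pixel columns grow to the right and rows downward; lengths in mm; the calibration is good to about 2 mm. A picture is of the moment at which its call begins. camera_params takes no time and is no camera call.
- finish_job(): hands the job in; it is judged then, once.
The state is a dict: "clock": time; "joints": joint angles; "qvel": joint speeds; "joint_torque": joint torques, N m; "eef_pos": TCP position; "eef_rot": TCP orientation; "wrist_force": force on the tool from outside, world axes, zero at the start; "torque": the same for the moment, N m; "width": opening from 0.0 (shut) to 1.0 (fully open); "gripper_force": force on a finger pad.
Only numpy, scipy, OpenCV 4.12 (cv2) and the standard library are available. Lean on these libraries where they do the work, as an engineer would, in place of code of your own. Each camera call takes 0.05 s, during which the arm holds its last target. There are 200 camera calls.

## Working session

There is one attempt and no reset: what is moved stays moved. The work goes in short steps, Python scripts to look and compute and a shell command to move; the robot and the scene stay as the last step left them, time stands still between calls to the robot, and variables do not carry over. Pictures are saved under pics/ and viewed, at most 10 in all, crops included, and the job is handed in when it is done.

```bash
ls; mkdir -p pics
python3 - <<'E'
from workcell import *
import cv2
for n in ("scene","top"):
    cv2.imwrite(f"pics/{n}0.png",camera(n)[:,:,::-1]); p=camera_params(n); print(n,p["mtx"],p["extrinsics"])
print(read_state())
E
```

```text
pics
scene [[557.03577205   0.         320.12999481]
 [  0.         557.03577205 232.76165996]
 [  0.           0.           1.        ]] [[-6.87216210e-01  4.91464742e-01 -5.34973165e-01  1.27288421e+03]
 [ 7.26444397e-01  4.61342196e-01 -5.09354412e-01  5.16436215e+02]
 [-3.52403949e-03 -7.38664867e-01 -6.74063644e-01  1.09982310e+03]
 [ 0.00000000e+00  0.00000000e+00  0.00000000e+00  1.00000000e+00]]
top [[584.97423578   0.         316.91271126]
 [  0.         584.97423578 233.0275436 ]
 [  0.           0.           1.        ]] [[-1.61574776e-02 -9.94723634e-01  1.01310553e-01  3.27523959e+02]
 [-9.99816936e-01  1.71120266e-02  8.55999222e-03 -2.24886456e+02]
 [-1.02484555e-02 -1.01153699e-01 -9.94818023e-01  1.68200647e+03]
 [ 0.00000000e+00  0.00000000e+00  0.00000000e+00  1.00000000e+00]]
{'clock': 0.1, 'joints': array([-6.06135125e+01,  2.05898071e+01,  6.38306485e-01, -1.72293027e-02,
       -7.01370269e+01, -1.65059095e+01]), 'qvel': array([-0.00216121, -0.06541285,  0.07857546,  0.09738307, -0.00589741,
        0.06957919]), 'joint_torque': array([-1.92737192e-03, -5.84766412e+01,  2.94110531e+01,  6.95467785e+00,
       -3.17694779e-03, -3.21168397e-05]), 'eef_pos': array([ 150.36570671, -657.70158393,  303.02549798]), 'eef_rot': array([ 1.79910519e+02, -9.62431621e-03, -1.67125281e+02]), 'wrist_force': array([-0.56942202, -0.45601956,  0.03024203]), 'torque': array([-0.07520353,  0.02364042, -0.01394284]), 'gripper_force': 0.0, 'width': 0.9997207359745293}
```

View pics/scene0.png

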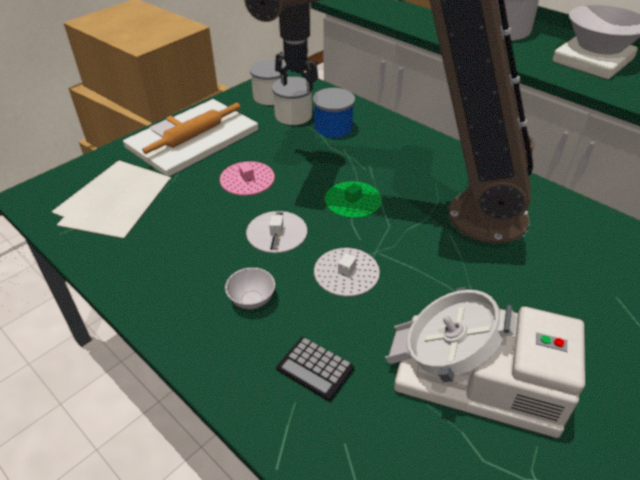

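View pics/top0.png

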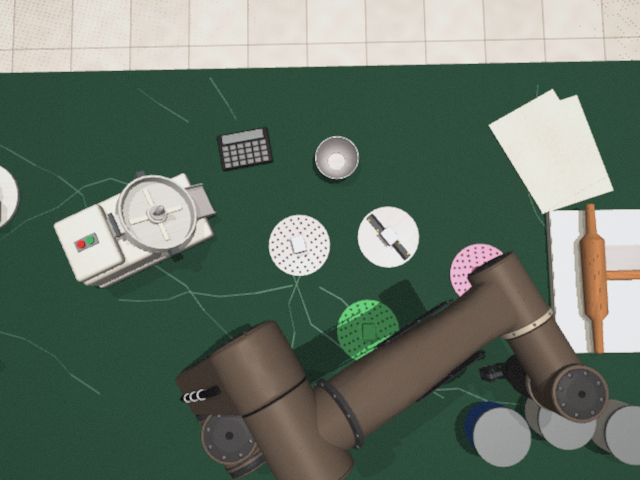

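Run:
```python
import cv2,numpy as np
t=cv2.imread("pics/top0.png"); s=cv2.imread("pics/scene0.png")
a=cv2.resize(t[165:295,45:225],None,fx=4.4,fy=4.4,interpolation=3)
cv2.imwrite("pics/a.png",a)
b=cv2.resize(s[280:440,380:595],None,fx=3.7,fy=3.7,interpolation=3)
cv2.imwrite("pics/b.png",b)
c=np.hstack([cv2.resize(t[205:285,260:340],(400,400),interpolation=3),cv2.resize(s[230:310,307:387],(400,400),interpolation=3)])
cv2.imwrite("pics/c.png",c)
```

```text
(no output)
```

View pics/a.png

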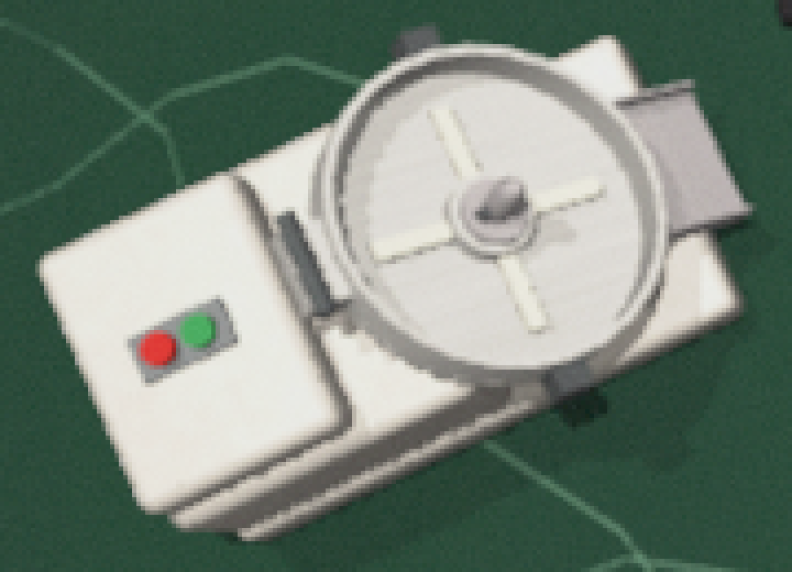

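View pics/b.png

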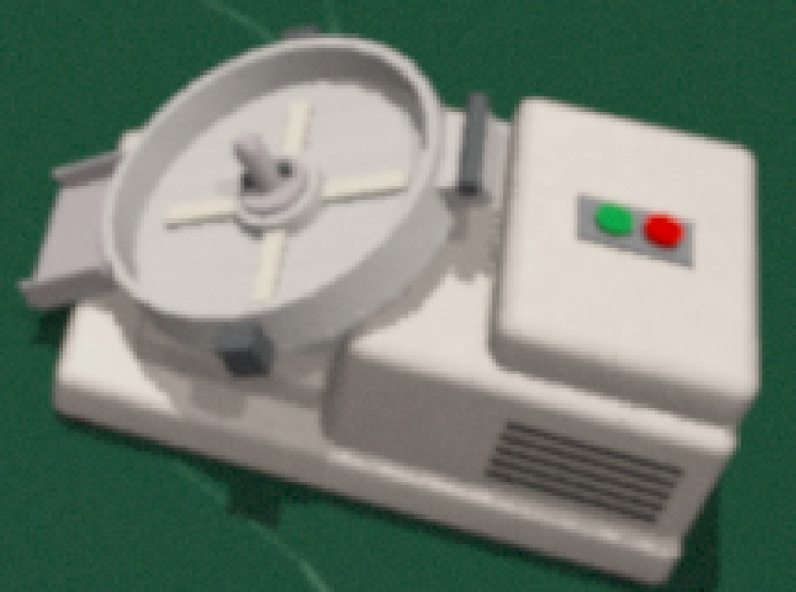

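View pics/c.png

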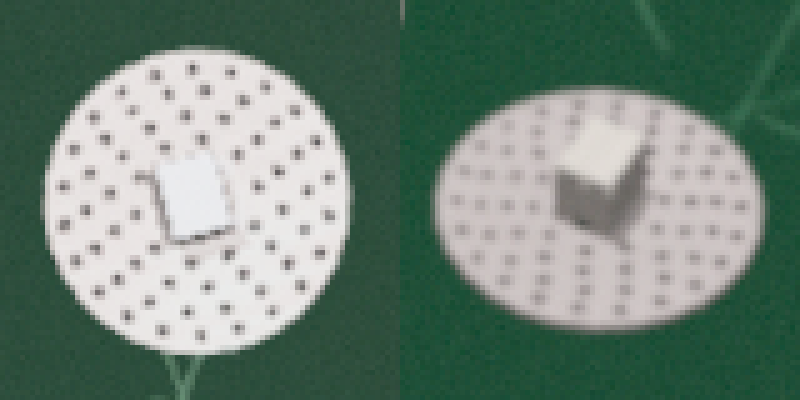

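```bash
cat > h.py <<'E'
import numpy as np,cv2
from workcell import *
P={n:camera_params(n) for n in("top","scene")}
def ray(n,uv):
    M,E=P[n]["mtx"],P[n]["extrinsics"]; d=E[:3,:3]@np.linalg.solve(M,[uv[0],uv[1],1.]); return E[:3,3],d/np.linalg.norm(d)
def onz(n,uv,z): c,d=ray(n,uv); return c+d*(z-c[2])/d[2]
def tri(a,b):
    (c,d),(e,f)=ray("top",a),ray("scene",b)
    s=np.linalg.lstsq(np.c_[d,-f],e-c,rcond=None)[0]; p,q=c+d*s[0],e+f*s[1]; return (p+q)/2,np.linalg.norm(p-q)
def proj(n,p):
    M,E=P[n]["mtx"],P[n]["extrinsics"]; q=M@(E[:3,:3].T@(np.array(p)-E[:3,3])); return q[:2]/q[2]
E
cat > m.py <<'E'
from h import *
np.set_printoptions(precision=3,suppress=True)
A=lambda u,v:((u+.5)/4.4-.5+45,(v+.5)/4.4-.5+165)
B=lambda u,v:((u+.5)/3.7-.5+380,(v+.5)/3.7-.5+280)
pts=[("down",(603,190),(168,218)),("up",(375,250),(405,182)),("-x",(540,330),(265,298)),("chk",(437,108),(300,105))]
pts=[("down",(603,190),(168,218)),("up",(375,250),(405,182)),("+x",(437,108),(265,298)),("-x",(540,330),(300,105)),("collar",(495,215),(275,195)),("tip",(520,187),(245,143))]
for n,a,b in pts: print(n,*tri(A(*a),B(*b)))
t=cv2.imread("pics/top0.png"); s=cv2.imread("pics/scene0.png")
for n,im,(x0,y0) in(("top",t,(260,205)),("scene",s,(307,230))):
    c=im[y0:y0+80,x0:x0+80].astype(int)
    m=(c[:,:,2]>100).astype(np.uint8) # plate (red channel high)
    m=cv2.morphologyEx(m,cv2.MORPH_CLOSE,np.ones((7,7)))
    k=max(cv2.findContours(m,0,1)[0],key=cv2.contourArea); e=cv2.fitEllipse(cv2.convexHull(k)); 
    uv=(e[0][0]+x0,e[0][1]+y0); print(n,e,onz(n,uv,3))
for n,o,cs in(("top",(260,205),[(158,163),(222,158),(235,230),(168,242)]),("scene",(307,230),[(190,115),(248,140),(212,185),(153,165)])):
    q=np.array([onz(n,((u+.5)/5-.5+o[0],(v+.5)/5-.5+o[1]),46) for u,v in cs])
    d=np.roll(q,-1,0)-q; print(n,q.mean(0),np.linalg.norm(d,axis=1),np.degrees(np.arctan2(d[:,1],d[:,0]))%180)
E
python3 m.py
```

```text
down [565.299 161.77   88.595] 2.968647822181665
up [518.346 274.788 179.047] 3.4618269920626683
+x [609.728 250.724 140.791] 2.845242375744771
-x [473.901 187.506 135.063] 1.4820599695354073
collar [544.001 214.945 138.224] 2.0060341607541234
tip [554.073 191.778 175.115] 6.635693249948878
top ((38.991519927978516, 39.891422271728516), (61.651458740234375, 61.900272369384766), 54.641082763671875) [ 465.058 -158.274    3.   ]
scene ((39.30423355102539, 41.38418960571289), (48.55187225341797, 66.18930053710938), 92.55307006835938) [ 466.74  -153.701    3.   ]
top [ 463.381 -159.322   46.   ] [36.086 41.226 38.149 44.862] [93.505  9.388 99.209  6.51 ]
scene [ 465.589 -154.72    46.   ] [35.962 39.223 34.108 43.137] [101.13   11.837 107.597  14.525]
```

```bash
cat > k.py <<'E'
from h import *
import workcell
np.set_printoptions(precision=1,suppress=True)
print([x for x in dir(workcell) if x[0]!='_'])
A=lambda u,v:((u+.5)/4.4-.5+45,(v+.5)/4.4-.5+165)
B=lambda u,v:((u+.5)/3.7-.5+380,(v+.5)/3.7-.5+280)
for n,f,l in(("top",A,[((245,537),(740,310)),((45,260),(235,175)),((160,512),(350,425)),((158,348),(198,329))]),("scene",B,[((60,415),(665,580)),((520,100),(755,155)),((500,360),(740,425)),((613,219),(664,231))])):
    for a,b in l:
        d=onz(n,f(*b),100)-onz(n,f(*a),100); print(n,np.degrees(np.arctan2(d[1],d[0])))
az=np.radians(-66);e=np.radians(55)
z=np.array([np.cos(e)*np.cos(az),np.cos(e)*np.sin(az),np.sin(e)]); y=np.array([-np.sin(az),np.cos(az),0]); x=np.cross(y,z)
if x[2]<0: x,y=-x,-y
seat=np.array([544.5,212.5,144])
inv={"top":lambda p:(p-[45,165]+.5)*4.4,"scene":lambda p:(p-[380,280]+.5)*3.7}
for n in inv:
    f=lambda p:inv[n](proj(n,p))
    print(n,"seat",f(seat),"key",f(seat+7*z),"tip",f(seat+38*z),"rimc",f(seat+10*z))
    r=np.array([f(seat+10*z+104*(np.cos(t)*x+np.sin(t)*y)) for t in np.linspace(0,2*np.pi,60)]); print(" rim bbox",r.min(0),r.max(0))
    for p in range(-60,61,20):
        d=15*(np.cos(np.radians(p))*x+np.sin(np.radians(p))*y); print(p,f(seat+7*z+d),f(seat+7*z-d))
E
python3 k.py
python3 - <<'E'
import cv2
s=cv2.imread("pics/scene0.png");t=cv2.imread("pics/top0.png")
import numpy as np
a=cv2.resize(s[310:345,435:475],(400,350),interpolation=0);b=cv2.resize(t[195:230,137:177],(400,350),interpolation=0)
cv2.imwrite("pics/d.png",np.hstack([a,b]))
E
```

```text
['IKError', 'camera', 'camera_params', 'finish_job', 'read_state', 'tip_extent']
top -66.09303906958408
top -66.39229998810733
top -66.083026794585
top -65.13903677601472
scene 115.64676173367597
scene 114.98506322565112
scene 114.46295162491795
scene 115.70463837269622
top seat [495.4 214.2] key [498.8 210.1] tip [514.3 191.7] rimc [500.3 208.4]
 rim bbox [322.6  49.1] [666.2 373.3]
-60 [478.9 194. ] [518.7 226.2]
-40 [475.  200.8] [522.4 219.4]
-20 [474.  208.7] [523.4 211.6]
0 [476.  216.8] [521.4 203.6]
20 [480.8 224.1] [516.7 196.4]
40 [487.7 229.7] [509.8 190.8]
60 [496.  232.9] [501.6 187.5]
scene seat [271.2 187.4] key [265.8 179.4] tip [241.4 143.3] rimc [263.5 175.9]
 rim bbox [102.2  43.6] [438.1 322.5]
-60 [273.9 194.8] [257.8 164.3]
-40 [281.3 189.3] [250.6 169.7]
-20 [286.8 182.7] [245.2 176.1]
0 [289.7 175.7] [242.3 183. ]
20 [289.7 169.1] [242.1 189.5]
40 [286.8 163.9] [244.8 194.9]
60 [281.4 160.5] [250.1 198.4]
```

View pics/d.png

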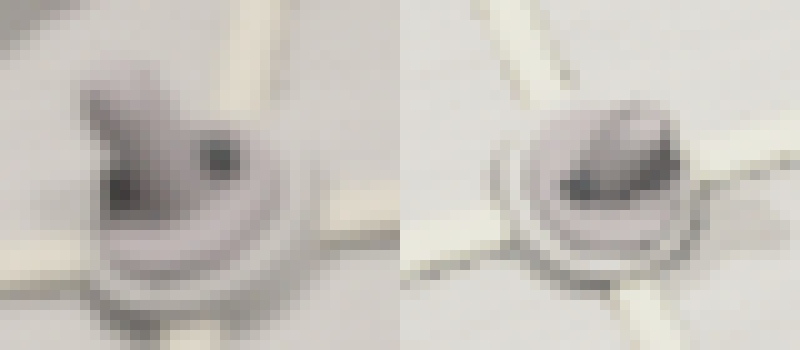

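```bash
cat >> h.py <<'E'
from scipy.spatial.transform import Rotation as Ro
from scipy.linalg import logm,expm
def T(p,R): M=np.eye(4); M[:3,:3]=R; M[:3,3]=p; return M
def cur(): s=read_state(); return T(s["eef_pos"],Ro.from_euler("xyz",s["eef_rot"],degrees=True).as_matrix())
def down(yaw): return Ro.from_euler("xyz",[180,0,yaw],degrees=True).as_matrix()
AZ,EL=np.radians(-65.5),np.radians(55)
zc=np.array([np.cos(EL)*np.cos(AZ),np.cos(EL)*np.sin(AZ),np.sin(EL)]); yc=np.array([np.sin(AZ),-np.cos(AZ),0]); xc=np.cross(yc,zc)
assert xc[2]>0
seat=np.array([544.5,212.5,144])
def cham(s,phi,dx=0,dy=0,g=84): # TCP pose: disc origin s mm out, disc -x turned phi (deg) from chamber x
    R=np.c_[-xc,yc,-zc]@Ro.from_euler("z",-phi,degrees=True).as_matrix(); return T(seat+(s+g)*zc+dx*xc+dy*yc,R)
def rows(tgt,start=None,vmax=35,wmax=6):
    C=cur() if start is None else start; D=np.linalg.inv(C)@tgt
    w=np.degrees(Ro.from_matrix(D[:3,:3]).magnitude()); L=np.real(logm(D))
    n=int(max(1,np.ceil(w/wmax),np.ceil(np.linalg.norm(L[:3,3])/vmax))); S=expm(L/n)
    print(n,"rows of",np.round(S[:3,3],2),np.round(Ro.from_matrix(S[:3,:3]).as_rotvec(degrees=True),2)); return n
E
python3 - <<'E'
from h import *
import workcell
print("tip",workcell.tip_extent if not callable(workcell.tip_extent) else [workcell.tip_extent(w) for w in (0,.5,1)])
rows(T([465.3,-156.5,180],down(-170)))
E
```

```text
tip 72.6
18 rows of [-22.71  23.79   6.85] [ 0.   -0.    0.16]
```

```bash
python3 -m jog '[-22.7,23.8,6.8,0,0,0.16,0,-22.7,23.8,6.8,0,0,0.16,0,-22.7,23.8,6.8,0,0,0.16,0,-22.7,23.8,6.8,0,0,0.16,0,-22.7,23.8,6.8,0,0,0.16,0,-22.7,23.8,6.8,0,0,0.16,0,-22.7,23.8,6.8,0,0,0.16,0,-22.7,23.8,6.8,0,0,0.16,0,-22.7,23.8,6.8,0,0,0.16,0,-22.7,23.8,6.8,0,0,0.16,0,-22.7,23.8,6.8,0,0,0.16,0,-22.7,23.8,6.8,0,0,0.16,0]'
python3 -m jog '[-22.7,23.8,6.8,0,0,0.16,0,-22.7,23.8,6.8,0,0,0.16,0,-22.7,23.8,6.8,0,0,0.16,0,-22.7,23.8,6.8,0,0,0.16,0,-22.7,23.8,6.8,0,0,0.16,0,-22.7,23.8,6.8,0,0,0.16,0,0,0,0,0,0,0,0,0,0,0,0,0,0,0]'
python3 - <<'E'
from h import *
print(read_state()["joints"].round(1)); rows(T([465.3,-156.5,84],down(-170)))
t=camera("top");s=camera("scene")
a=cv2.resize(s[160:310,270:420],(600,600),interpolation=3)
cv2.imwrite("pics/e.png",a[:,:,::-1])
E
```

```text
clock: 1.1
eef_pos: [357.9, -320.5, 222.0]
eef_rot: [180.0, 0.0, -169.1]
wrist_force: [0.1, -0.7, 0.1]
width: 1.001
gripper_force: 0.0
clock: 1.77
eef_pos: [465.6, -155.3, 180.8]
eef_rot: [180.0, -0.1, -169.8]
wrist_force: [-0.6, 0.3, -0.2]
width: 1.001
gripper_force: 0.0
[  4.5  10.2 -31.6  -0.  -48.2 -84.4]
3 rows of [ 0.14 -0.37 32.28] [ 0.   -0.03  0.05]
```

View pics/e.png

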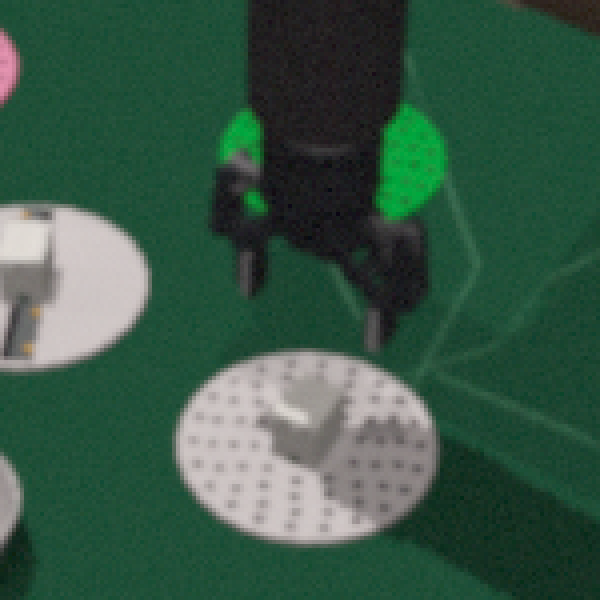

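```bash
python3 -m jog '[0,-1.1,30,0,0,0,0,0,0,30,0,0,0,0,0,0,20,0,0,0,0,0,0,11,0,0,0,0,0,0,5.8,0,0,0,0,0,0,0,0,0,0,0]'
python3 -m jog '[0,0,0,0,0,0,0.3,0,0,0,0,0,0,0.5,0,0,0,0,0,0,0.6,0,0,0,0,0,0,0.8,0,0,0,0,0,0,1,0,0,0,0,0,0,1,0,0,0,0,0,0,1,0,0,0,0,0,0,1,0,0,0,0,0,0,1,0,0,0,0,0,0,1]'
```

```text
clock: 2.37
eef_pos: [464.4, -158.7, 83.8]
eef_rot: [180.0, -0.1, -170.1]
wrist_force: [0.4, -0.3, 0.5]
width: 1.001
gripper_force: 0.0
clock: 3.2
eef_pos: [466.0, -157.9, 85.8]
eef_rot: [-180.0, 0.1, -169.9]
wrist_force: [-0.8, -1.8, 8.1]
width: 0.398
gripper_force: 57.9
```

```bash
python3 -m jog '[0,0,-5,0,0,0,1,0,0,-15,0,0,0,1,0,0,-30,0,0,0,1,0,0,-30,0,0,0,1,0,0,-30,0,0,0,1,0,0,-30,0,0,0,1,0,0,-30,0,0,0,1,0,0,-30,0,0,0,1,0,0,-20,0,0,0,1,0,0,-10,0,0,0,1,0,0,0,0,0,0,1,0,0,0,0,0,0,1]'
python3 - <<'E'
from h import *
np.set_printoptions(precision=2,suppress=True)
C=cur();print(read_state()["joints"].round(1))
s=read_state(); print(C[:3,3],s["wrist_force"],s["torque"],s["width"])
for w in(5,4): rows(cham(90,-20),vmax=30,wmax=w)
print(cham(90,-20))
im=camera("scene"); c=[int(v) for v in proj("scene",C[:3,3]-[0,0,84])]; print(c)
r=im[c[1]-70:c[1]+70,c[0]-70:c[0]+70]; cv2.imwrite("pics/f.png",cv2.resize(r,(560,560),interpolation=3)[:,:,::-1])
m=((r[:,:,0]>110)).astype(np.uint8); m=cv2.morphologyEx(m,cv2.MORPH_OPEN,np.ones((3,3)));m=cv2.morphologyEx(m,cv2.MORPH_CLOSE,np.ones((7,7)))
k=max(cv2.findContours(m,0,1)[0],key=cv2.contourArea);e=cv2.fitEllipse(cv2.convexHull(k));print(e)
E
```

```text
clock: 4.2
eef_pos: [464.7, -157.5, 313.7]
eef_rot: [179.9, -0.0, -170.0]
wrist_force: [-0.1, -0.5, -5.6]
width: 0.394
gripper_force: 59.1
[  4.3   2.6 -21.   -0.1 -66.5 -84.2]
[ 464.71 -157.46  313.67] [-0.09 -0.53 -5.59] [ 0.    0.04 -0.03] 0.3942904754921988
19 rows of [-16.07   4.5    6.37] [-1.78 -0.94 -4.3 ]
23 rows of [-13.29   3.61   5.29] [-1.47 -0.77 -3.55]
[[  0.01  -0.97  -0.24 585.89]
 [ -0.84  -0.13   0.52 121.68]
 [ -0.54   0.2   -0.82 286.53]
 [  0.     0.     0.     1.  ]]
[348, 206]
((71.2701416015625, 70.73411560058594), (46.851356506347656, 72.74665069580078), 91.58727264404297)
```

View pics/f.png

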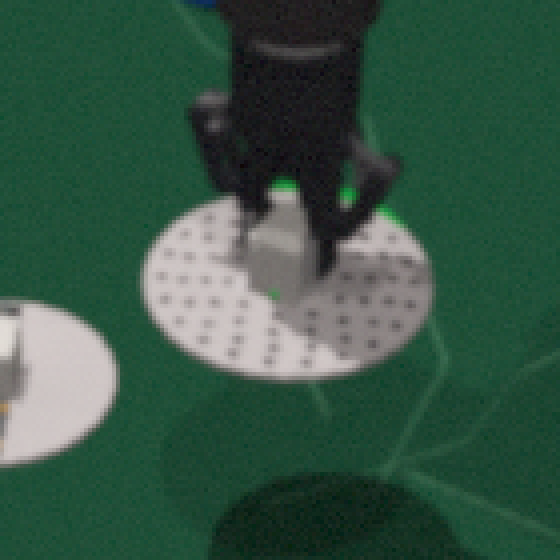

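```bash
python3 -m jog '[-13.3,3.6,5.3,-1.47,-0.77,-3.55,1,-13.3,3.6,5.3,-1.47,-0.77,-3.55,1,-13.3,3.6,5.3,-1.47,-0.77,-3.55,1,-13.3,3.6,5.3,-1.47,-0.77,-3.55,1,-13.3,3.6,5.3,-1.47,-0.77,-3.55,1,-13.3,3.6,5.3,-1.47,-0.77,-3.55,1,-13.3,3.6,5.3,-1.47,-0.77,-3.55,1,-13.3,3.6,5.3,-1.47,-0.77,-3.55,1,-13.3,3.6,5.3,-1.47,-0.77,-3.55,1,-13.3,3.6,5.3,-1.47,-0.77,-3.55,1,-13.3,3.6,5.3,-1.47,-0.77,-3.55,1,0,0,0,0,0,0,1]'
python3 - <<'E'
from h import *
print(read_state()["joints"].round(1)); rows(cham(90,-20),vmax=30,wmax=4)
E
```

```text
clock: 5.25
eef_pos: [575.0, -48.6, 271.3]
eef_rot: [167.4, 13.0, -131.9]
wrist_force: [-0.2, -0.2, -5.0]
width: 0.394
gripper_force: 59.2
[  3.9  15.1  -5.5 -19.2 -70.2 -37.7]
12 rows of [-13.28   3.7    5.04] [-1.44 -0.78 -3.55]
```

```bash
python3 -m jog '[-13.3,3.7,5,-1.44,-0.78,-3.55,1,-13.3,3.7,5,-1.44,-0.78,-3.55,1,-13.3,3.7,5,-1.44,-0.78,-3.55,1,-13.3,3.7,5,-1.44,-0.78,-3.55,1,-13.3,3.7,5,-1.44,-0.78,-3.55,1,-13.3,3.7,5,-1.44,-0.78,-3.55,1,-13.3,3.7,5,-1.44,-0.78,-3.55,1,-13.3,3.7,5,-1.44,-0.78,-3.55,1,-13.3,3.7,5,-1.44,-0.78,-3.55,1,-13.3,3.7,5,-1.44,-0.78,-3.55,1,-13.3,3.7,5,-1.44,-0.78,-3.55,1,-13.3,3.7,5,-1.44,-0.78,-3.55,1]'
python3 -m jog '[0,0,0,0,0,0,1,0,0,0,0,0,0,1]'
python3 - <<'E'
from h import *
s=read_state();print(s["joints"].round(1),s["wrist_force"],s["torque"]); rows(cham(90,-20)); rows(cham(45,-20),vmax=10)
im=camera("scene"); cv2.imwrite("pics/g.png",cv2.resize(im[200:440,340:600],None,fx=2.4,fy=2.4,interpolation=3)[:,:,::-1])
E
```

```text
clock: 6.25
eef_pos: [585.7, 120.3, 288.0]
eef_rot: [166.7, 32.4, -89.5]
wrist_force: [-0.1, 0.2, -5.1]
width: 0.397
gripper_force: 59.1
clock: 6.42
eef_pos: [586.0, 120.2, 288.3]
eef_rot: [166.7, 32.4, -89.6]
wrist_force: [0.2, -0.2, -4.8]
width: 0.398
gripper_force: 59.2
[ 10.9  21.2   6.1 -33.8 -85.   -0.5] [ 0.23964585 -0.19090973 -4.76679427] [-2.78067727 -1.19831076  0.03998922]
1 rows of [-0.31 -0.46  2.28] [-0.23 -0.22 -0.17]
5 rows of [-0.08 -0.07  9.46] [-0.05 -0.04 -0.03]
```

View pics/g.png

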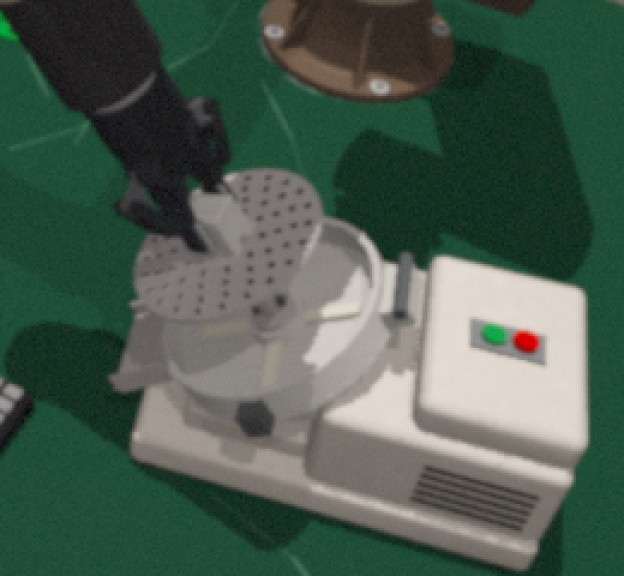

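```bash
python3 -m jog '[-0.3,-0.4,9.5,-0.2,-0.2,-0.15,1,0,0,9.5,0,0,0,1,0,0,9.5,0,0,0,1,0,0,9.5,0,0,0,1,0,0,7,0,0,0,1,0,0,4,0,0,0,1,0,0,0,0,0,0,1]'
python3 - <<'E'
from h import *
s=read_state();C=cur();print("F tool",C[:3,:3].T@s["wrist_force"],"T",C[:3,:3].T@s["torque"]); rows(cham(40,-20)); 
R=C[:3,:3];d=C[:3,3]+84*R[:,2]-seat; print("s,dx,dy",d@zc,d@xc,d@yc)
print("pred disc px",proj("scene",C[:3,3]+82*R[:,2]),proj("top",C[:3,3]+82*R[:,2]))
def ell(n):
    im=camera(n); c=proj(n,C[:3,3]+82*R[:,2]).astype(int); r=im[c[1]-45:c[1]+45,c[0]-45:c[0]+45]; return r
cv2.imwrite("pics/i.png",np.hstack([cv2.resize(ell(n),(400,400),interpolation=3) for n in("scene","top")])[:,:,::-1])
E
```

```text
clock: 7.05
eef_pos: [574.6, 146.7, 249.2]
eef_rot: [166.7, 32.7, -89.3]
wrist_force: [0.0, -0.3, -5.2]
width: 0.396
gripper_force: 59.2
F tool [ 3.076928   -1.00062828  4.09540939] T [0.98340985 2.73572663 0.0157689 ]
1 rows of [ 1.06 -0.27  3.68] [-0.06  0.05  0.12]
s,dx,dy 43.68179157553635 1.1209753519872478 -0.21599626559030144
pred disc px [443.54285957 315.85880719] [161.8098284  206.97647551]
```

View pics/i.png

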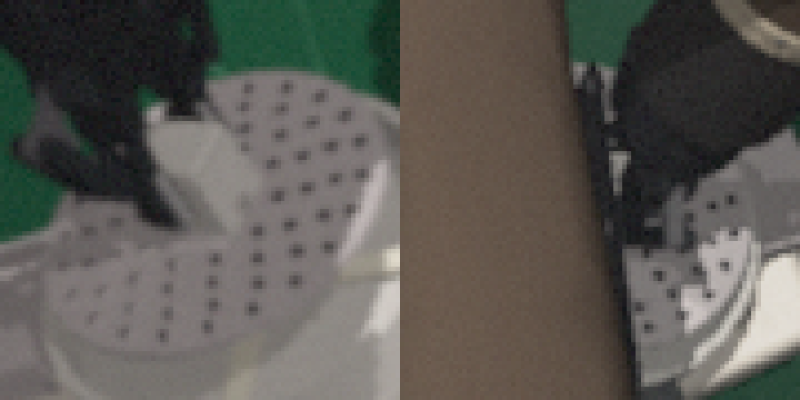

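Run:
```python
from h import *
R=Ro.from_euler("xyz",[166.7,32.4,-89.6],degrees=True).as_matrix(); p=np.array([586.0,120.2,288.3])
def bb(p,R,f):
    c=p+80*R[:,2]; q=np.array([f(proj("scene",c+88*(np.cos(t)*R[:,0]+np.sin(t)*R[:,1]))) for t in np.linspace(0,6.28,80)]); print(q.min(0).round(),q.max(0).round())
bb(p,R,lambda q:(q-[340,200]+.5)*2.4)
C=cur(); o=proj("scene",C[:3,3]+82*C[:3,2]).astype(int)-45
bb(C[:3,3],C[:3,:3],lambda q:(q-o+.5)*400/90)
```

```text
[131. 167.] [318. 319.]
[35. 66.] [379. 350.]
```

```bash
cat > f.py <<'E'
from h import *
s=read_state();C=cur();R=C[:3,:3];d=C[:3,3]+84*R[:,2]-seat
phi=np.degrees(np.arctan2(-R[:,0]@yc,-R[:,0]@xc))
print("dF tool",(R.T@s["wrist_force"]-[3.08,-1,4.1]).round(1),"dT",(R.T@s["torque"]-[.98,2.74,.02]).round(2),"s,dx,dy,phi",np.round([d@zc,d@xc,d@yc,phi],2),"tilt",np.degrees(np.arccos(-R[:,2]@zc)).round(2),"j6",s["joints"][5].round(1),s["clock"])
E
python3 -m jog '[2.5,-0.2,0,0,0,0,1,0,0,2,0,0,0,1,0,0,2,0,0,0,1,0,0,2,0,0,0,1,0,0,0,0,0,0,1]';python3 f.py
python3 -m jog '[0,0,2,0,0,0,1,0,0,2,0,0,0,1,0,0,0,0,0,0,1]'; python3 f.py
```

```text
clock: 7.57
eef_pos: [573.9, 147.4, 243.7]
eef_rot: [166.8, 32.7, -89.3]
wrist_force: [1.2, 0.5, -4.0]
width: 0.396
gripper_force: 59.2
dF tool [-1.3 -1.  -0.8] dT [ 0.1  -0.07  0.01] s,dx,dy,phi [ 3.862e+01 -1.330e+00  1.000e-02 -1.987e+01] tilt 0.16 j6 1.0 7.5667
clock: 7.82
eef_pos: [573.1, 149.8, 240.5]
eef_rot: [166.8, 32.7, -89.3]
wrist_force: [-0.2, 2.4, -5.4]
width: 0.401
gripper_force: 59.1
dF tool [-2.2 -0.2  1.6] dT [ 0.42 -0.6   0.04] s,dx,dy,phi [ 34.54  -1.05  -0.26 -19.85] tilt 0.19 j6 1.1 7.8167
```

```bash
python3 -m jog '[0,0,1.5,0,0,0,1,0,0,1.5,0,0,0,1,0,0,0,0,0,0,1]'>/dev/null; python3 f.py
python3 -m jog '[0,0,1.5,0,0,0,1,0,0,1.5,0,0,0,1,0,0,0,0,0,0,1]'; python3 f.py
```

```text
dF tool [-3.2 -0.7  0.1] dT [ 0.46 -0.92 -0.04] s,dx,dy,phi [ 31.75  -1.1   -0.3  -19.84] tilt 0.19 j6 1.2 8.0667
clock: 8.32
eef_pos: [571.8, 152.8, 235.8]
eef_rot: [166.8, 32.7, -89.3]
wrist_force: [1.0, 2.4, -3.2]
width: 0.402
gripper_force: 59.3
dF tool [-3.3 -1.  -0.5] dT [ 0.59 -1.37 -0.02] s,dx,dy,phi [ 28.84  -1.09  -0.33 -19.84] tilt 0.2 j6 1.2 8.3167
```

```bash
python3 -m jog '[-1,-0.4,0,0,0,0,1,0,0,0,0,0,0,1]'>/dev/null; python3 f.py
python3 -m jog '[0,0,1.5,0,0,0,1,0,0,1.5,0,0,0,1,0,0,0,0,0,0,1]'; python3 f.py
```

```text
dF tool [-1.5  0.  -0.9] dT [ 0.24 -0.42 -0.04] s,dx,dy,phi [ 28.8   -0.78  -0.41 -19.88] tilt 0.12 j6 1.1 8.4833
clock: 8.73
eef_pos: [571.4, 155.1, 234.2]
eef_rot: [166.8, 32.7, -89.3]
wrist_force: [0.7, 1.5, 0.7]
width: 0.395
gripper_force: 59.5
dF tool [-4.7  0.3 -4.1] dT [-0.21 -1.49 -0.02] s,dx,dy,phi [ 26.26  -0.18  -0.97 -19.82] tilt 0.2 j6 1.2 8.7333
```

```bash
python3 -m jog '[-1.2,0,0,0,0,0,1,0,0,0,0,0,0,1]'>/dev/null; python3 f.py
python3 -m jog '[0,0,1.5,0,0,0,1,0,0,0,0,0,0,1]'; python3 f.py
```

```text
dF tool [-1.5 -0.1 -0.6] dT [ 0.06 -0.53  0.04] s,dx,dy,phi [ 25.61   0.51  -0.85 -19.88] tilt 0.13 j6 1.1 8.9
clock: 9.07
eef_pos: [570.6, 156.9, 232.6]
eef_rot: [166.7, 32.7, -89.3]
wrist_force: [0.8, 1.2, -3.4]
width: 0.396
gripper_force: 59.2
dF tool [-2.2 -0.7 -0.9] dT [ 0.03 -0.63 -0.03] s,dx,dy,phi [ 23.84   0.57  -0.94 -19.88] tilt 0.13 j6 1.1 9.0667
```

Good; going on down with small sideways relief.

```bash
python3 -m jog '[-0.5,0,1.5,0,0,0,1,0,0,1.5,0,0,0,1,0,0,0,0,0,0,1]'>/dev/null; python3 f.py
python3 -m jog '[0,0,1.5,0,0,0,1,0,0,1.5,0,0,0,1,0,0,0,0,0,0,1]'>/dev/null; python3 f.py
```

```text
dF tool [-1.1  0.2 -0.3] dT [ 0.01 -0.03 -0.08] s,dx,dy,phi [ 20.82   0.82  -0.94 -19.89] tilt 0.11 j6 1.1 9.3167
dF tool [ 0.5  0.6 -3.2] dT [-0.21  0.14 -0.06] s,dx,dy,phi [ 18.89   0.88  -1.32 -19.84] tilt 0.17 j6 1.2 9.5667
```

```bash
python3 -m jog '[0,-0.5,0,0,0,0,1,0,0,0,0,0,0,1]'>/dev/null; python3 f.py
python3 -m jog '[0,0,1,0,0,0,1,0,0,1,0,0,0,1,0,0,0,0,0,0,1]'>/dev/null; python3 f.py
```

```text
dF tool [-0.   2.8 -4.8] dT [-0.97  0.02 -0.05] s,dx,dy,phi [ 18.82   0.83  -1.58 -19.85] tilt 0.15 j6 1.2 9.7333
dF tool [ -1.3   6.  -15.3] dT [-2.17 -0.19 -0.06] s,dx,dy,phi [ 18.53   0.8   -1.7  -19.77] tilt 0.21 j6 1.2 9.9833
```

```bash
python3 -m jog '[0,0.5,-1.2,0,0,0,1,0,0,0,0,0,0,1]'>/dev/null; python3 f.py
for i in 1; do python3 -m jog '[0,0,0,0,0,-2,1,0,0,0,0,0,-2,1,0,0,0,0,0,0,1]'>/dev/null; python3 f.py; done
python3 -m jog '[0,0,0,0,0,-2,1,0,0,0,0,0,-2,1,0,0,0,0,0,0,1]'>/dev/null; python3 f.py
```

```text
dF tool [ -0.2   2.4 -10.5] dT [-0.96 -0.   -0.  ] s,dx,dy,phi [ 18.67   0.86  -1.63 -19.82] tilt 0.24 j6 1.2 10.15
dF tool [ -0.4   1.1 -10.4] dT [-0.78 -0.22 -0.  ] s,dx,dy,phi [ 18.66   0.94  -2.04 -15.71] tilt 0.26 j6 5.3 10.4
dF tool [ -1.9   2.1 -10.9] dT [-0.88 -0.51  0.02] s,dx,dy,phi [ 18.56   1.12  -2.06 -11.75] tilt 0.26 j6 9.2 10.65
```

```bash
python3 -m jog '[0,0.3,-0.4,0,0,-2,1,0,0,0,0,0,-2,1,0,0,0,0,0,0,1]'>/dev/null; python3 f.py
python3 -m jog '[0,0,0,0,0,-2,1,0,0,0,0,0,-2,1,0,0,0,0,0,0,1]'>/dev/null; python3 f.py
python3 -m jog '[0,0,0,0,0,-2,1,0,0,0,0,0,-2,1,0,0,0,0,0,0,1]'>/dev/null; python3 f.py
```

```text
dF tool [-2.1 -1.6 -8.7] dT [-0.25 -0.28  0.02] s,dx,dy,phi [18.54  1.15 -1.97 -7.82] tilt 0.27 j6 13.2 10.9
dF tool [-1.3 -1.8 -8.4] dT [-0.1  -0.29 -0.  ] s,dx,dy,phi [18.42  1.18 -1.98 -3.85] tilt 0.27 j6 17.1 11.15
dF tool [-1.8 -1.3 -7. ] dT [ 0.04 -0.29  0.01] s,dx,dy,phi [18.17  1.28 -1.9   0.11] tilt 0.25 j6 21.1 11.4
```

```bash
python3 -m jog '[0,0,0.2,0,0,-2,1,0,0,0,0,0,-2,1,0,0,0,0,0,0,1]'>/dev/null; python3 f.py
python3 -m jog '[0,0,0,0,0,-2,1,0,0,0,0,0,-2,1,0,0,0,0,0,0,1]'>/dev/null; python3 f.py
python3 -m jog '[0,0,0,0,0,-2,1,0,0,0,0,0,-2,1,0,0,0,0,0,0,1]'>/dev/null; python3 f.py
```

```text
dF tool [ 0.5 -1.  -1.4] dT [-0.43  0.02 -0.06] s,dx,dy,phi [16.75  1.27 -0.66  4.03] tilt 0.12 j6 25.1 11.65
dF tool [0.3 0.1 0.8] dT [-0.98  0.21 -0.01] s,dx,dy,phi [16.59  1.06 -0.46  8.  ] tilt 0.09 j6 29.1 11.9
dF tool [0.1 1.  1. ] dT [-1.33  0.13 -0.03] s,dx,dy,phi [16.85  1.11 -0.47 12.01] tilt 0.09 j6 33.1 12.15
```

```bash
python3 -m jog '[0,0,0,0,0,2,1,0,0,0,0,0,1,1,0,0,1,0,0,0,1,0,0,1,0,0,0,1,0,0,0,0,0,0,1]'>/dev/null; python3 f.py
python3 -m jog '[0,0,1,0,0,0,1,0,0,1,0,0,0,1,0,0,0,0,0,0,1]'>/dev/null; python3 f.py
```

```text
dF tool [ 0.1  1.9 -0.4] dT [-1.49  0.16 -0.03] s,dx,dy,phi [15.42  1.09 -0.75  9.11] tilt 0.12 j6 30.2 12.5667
dF tool [0.3 1.9 0.1] dT [-1.43  0.21  0.03] s,dx,dy,phi [13.62  1.15 -0.98  9.14] tilt 0.15 j6 30.3 12.8167
```

```bash
python3 -m jog '[0,0,1,0,0,0,1,0,0,1,0,0,0,1,0,0,0,0,0,0,1]'>/dev/null; python3 f.py
python3 -m jog '[0,0,1,0,0,0,1,0,0,1,0,0,0,1,0,0,0,0,0,0,1]'>/dev/null; python3 f.py
python3 -m jog '[0,0,1,0,0,0,1,0,0,0,0,0,0,1]'>/dev/null; python3 f.py
```

```text
dF tool [-0.4  1.4 -0.7] dT [-1.45  0.06 -0.02] s,dx,dy,phi [11.65  1.12 -1.    9.14] tilt 0.15 j6 30.3 13.0667
dF tool [-0.8  1.5  0.1] dT [-1.43  0.13 -0.01] s,dx,dy,phi [ 9.61  1.13 -1.    9.14] tilt 0.15 j6 30.3 13.3167
dF tool [-0.3  1.6 -0.1] dT [-1.49  0.19  0.02] s,dx,dy,phi [ 8.71  1.11 -1.03  9.14] tilt 0.16 j6 30.4 13.4833
```

```bash
python3 -m jog '[0,0,0.8,0,0,0,1,0,0,0,0,0,0,1]'>/dev/null; python3 f.py
python3 -m jog '[0,0,0.8,0,0,0,1,0,0,0,0,0,0,1]'>/dev/null; python3 f.py
python3 -m jog '[0,0,0.8,0,0,0,1,0,0,0,0,0,0,1]'>/dev/null; python3 f.py
```

```text
dF tool [-0.9  3.  -2.7] dT [-1.79  0.01 -0.03] s,dx,dy,phi [ 8.47  1.1  -1.12  9.16] tilt 0.17 j6 30.4 13.65
dF tool [-2.1  3.7 -8.5] dT [-2.37 -0.45 -0.02] s,dx,dy,phi [ 8.37  1.06 -1.15  9.19] tilt 0.2 j6 30.4 13.8167
dF tool [ -3.1   4.9 -13. ] dT [-2.84 -0.87  0.05] s,dx,dy,phi [ 8.32  1.02 -1.17  9.22] tilt 0.23 j6 30.4 13.9833
```

```bash
python3 -m jog '[0,0.2,-1.4,0,0,0,1,0,0,0,0,0,0,1]'>/dev/null; python3 f.py
python3 -m jog '[0,0,0,0,0,0,0.5,0,0,0,0,0,0,0.2,0,0,0,0,0,0,0,0,0,0,0,0,0,0,0,0,0,0,0,0,0,0,0,0,0,0,0,0,0,0,0,0,0,0,0]'; python3 f.py
```

```text
dF tool [-0.9  3.  -7.2] dT [-1.86 -0.63 -0.01] s,dx,dy,phi [ 8.42  1.09 -1.12  9.16] tilt 0.21 j6 30.4 14.15
clock: 14.73
eef_pos: [566.6, 165.7, 219.8]
eef_rot: [-173.5, 34.5, -54.4]
wrist_force: [-0.3, 0.1, -0.2]
width: 0.998
gripper_force: 0.0
dF tool [-3.2  1.2 -3.8] dT [-1.27 -0.95 -0.07] s,dx,dy,phi [ 7.79  1.15 -0.94  9.15] tilt 0.16 j6 30.4 14.7333
```

```bash
python3 -m jog '[0,0,-5,0,0,0,0,0,0,-10,0,0,0,0,0,0,-20,0,0,0,0,0,0,-30,0,0,0,0,0,0,-30,0,0,0,0,0,0,-30,0,0,0,0,0,0,-30,0,0,0,0,0,0,-30,0,0,0,0,0,0,-15,0,0,0,0,0,0,-5,0,0,0,0,0,0,0,0,0,0,0,0,0,0,0,0,0,0]'
python3 - <<'E'
from h import *
im=camera("scene"); o=cv2.imread("pics/scene0.png")[:,:,::-1]
# teeth: small dark spots on the plate inside the dish
g=cv2.cvtColor(im,cv2.COLOR_RGB2GRAY)
bh=cv2.morphologyEx(g,cv2.MORPH_BLACKHAT,np.ones((5,5)))
R=np.c_[-xc,yc,-zc]
for s0 in(0,8,18):
    q=np.array([proj("scene",seat+(s0+4)*zc+88*(np.cos(t)*xc+np.sin(t)*yc)) for t in np.linspace(0,6.28,80)]); print(s0,q.min(0).round(1),q.max(0).round(1))
m=np.zeros_like(g);cv2.fillPoly(m,[q.astype(int)],1);m=cv2.dilate(m,np.ones((25,25)))
t=((bh>18)&(m>0)).astype(np.uint8)
n,_,st,ce=cv2.connectedComponentsWithStats(t); k=(st[:,4]<12)&(st[:,4]>1); c=ce[k]
print(k.sum(),c.min(0),c.max(0),np.percentile(c,[5,95],axis=0))
# disc rim inner vs dish: changed pixels
d=(np.abs(im.astype(int)-o).max(2)>25)&(m>0); ys,xs=np.nonzero(d); print(np.percentile(xs,[1,99]),np.percentile(ys,[1,99]))
cv2.imwrite("pics/z.png",im[:,:,::-1]); cv2.imwrite("pics/ztop.png",camera("top")[:,:,::-1])
for n,f in(("top","ztop"),("scene","z")):
    a=cv2.imread(f"pics/{f}.png").astype(int);b=cv2.imread(f"pics/{n}0.png").astype(int)
    for nm,p in(("calc",{"top":(245,148),"scene":(316,368)}),("bowl",{"top":(337,157),"scene":(250,288)}),("slice",{"top":(388,237),"scene":(277,231)})):
        u,v=p[n]; print(n,nm,(np.abs(a-b).max(2)[v-25:v+25,u-25:u+25]>40).mean())
E
```

```text
clock: 15.73
eef_pos: [614.5, 58.5, 387.2]
eef_rot: [-173.5, 34.5, -54.4]
wrist_force: [-1.0, -0.5, -0.8]
width: 0.999
gripper_force: 0.0
0 [415.  298.3] [491.5 362.3]
8 [413.2 295.8] [489.9 359.8]
18 [411.1 292.7] [487.8 356.6]
58 [410.5 287. ] [498.5        363.85714286] [[420.19142857 302.06285714]
 [485.71666667 355.725     ]]
[400.   495.93] [283.   363.93]
top calc 0.2588
top bowl 0.0
top slice 0.0
scene calc 0.0048
scene bowl 0.0
scene slice 0.0
```

```bash
python3 -c "
from workcell import *
print(finish_job())"
```

```text
the job is handed in; nothing more can be done
None
```

The grating disc is home on the drive shaft by feel: it met the key, dropped about 10 mm when turned, and seated firmly at no more than about 15 N. I released it, backed the gripper clear, and handed the job in; I got no verdict back. My last camera check put the disc in the right place and showed the bowl and slicing disc unmoved. The calculator was unmoved in the scene view; the top view differed there, probably because the arm was over it.

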